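# Load the keepsake engraver, refit its D-shaft knob and hold it pressed

## Robot

A 6-joint arm with a two-finger parallel gripper is mounted at the origin on the work surface. World frame = base frame: x ahead of the robot, y to its left, z up, the work surface at z = 0. Lengths are in m, angles in rad, forces in N, time in s.
With the tool pointing down it reaches from about 0.4 to 0.825 m from the base axis. Payload 7 kg.
Tool frame: the origin (TCP) lies midway between the tips of the shut fingers; the grasp point (between the pads) lies 19 mm behind it; z points along the fingers, y is the line along which they close (so a half turn about z gives the same grasp; the last joint's range is limited). The gripper opens to 88 mm and grips with 3 to 60 N. Pads are 19 mm wide; open, the fingers measure 130 mm over their backs; the gripper's body (78 mm by 193 mm) begins 47 mm behind the grasp point.
Start: joints at [-0.858, 0.359, 0.012, 0, -1.224, -0.288], TCP at [0.278, -0.615, 0.227] pointing down, gripper open.
Joint ranges: [-3.07, 3.07], [-1.43, 2.12], [-1.02, 1.25], [-3.03, 1.67], [-3.05, -0], [-3.03, 3.03]. Speed limits (rad/s): [2.39, 2.39, 3.01, 3.14, 3.14, 3.14].

## Interface

Orientations are given as [roll, pitch, yaw] about the fixed x, y, z axes, in that order (R = Rz(yaw) Ry(pitch) Rx(roll)).
In Python, from station import arm gives the robot as it stands.
- The arm moves only by the tool servo_tool, never from a script. Its argument "deltas" is a list of rows, each a list of 7 numbers: the closure, from -1 (fully open) to 1 (shut), then the shift along the tool's x, y, z in mm, then the turn, a rotation vector about the tool's x, y, z in degrees. In form: [[gripper, x, y, z, ax, ay, az], ...]. A call has 1 to 20 rows; each row shifts and turns the commanded pose from where the row before left it, along the tool's axes as they then stand; what a row does not reach is not made up. A row lasts 1/12 s, in which the tool goes at most 41.7 mm and 7.16 degrees, less where a joint would pass 70% of its speed; a pose out of reach is approached as far as the arm can. A call is refused whole if a number of a shift passes 41.7 or a number of a turn 7.16, either way. A call with a gripper value outside its range is refused whole. The fingers move at their own pace and stop on an object; "squeeze" is the grip in N (left out, the last holds). Time passes only in rows, so rows that do not move let the fingers close. It gives the time, the measured TCP pose, the force, the opening and the grip force at its end, in the units of the state.
- arm.get_state(): the state, without advancing time (a new reading comes with each control period).
- arm.grab_frame(name): name is "side" or "top"; returns a dict with "color" (384x512x3 uint8, red, green, blue), "K" (3x3 intrinsics, pixels), "distortion" ([k1, k2, p1, p2, k3] as OpenCV has them; the pictures are not rectified), "position" and "orientation" of the camera in the world. Camera axes: x right, y down, z forward; pixel columns grow to the right and rows downward; lengths in m; the calibration is good to about 2 mm. A picture is of the moment at which its call begins. There is no depth.
- arm.job_done(): hands the job in; it is judged then, once.
Trained networks look in a picture, given as the dict that the camera call returned (one of the last four; its "shot" number tells which), for a name from the list of things; names that differ only in an ending like _2 or _b are one class to them, and where a whole thing is asked for, a point or a joint stands for the part that bears it (a point fixed in the world has none). Each returns a list of dicts, best first, with "conf" (0 to 1); they miss things now and then, are a little off and sometimes report something else, mostly with a low value. They report only what shows in the picture. A call takes as long as a camera call. They do not tell look-alikes from the thing itself.
- arm.recognise(query, picture): "at" ([x, y, z] in m, in the coordinates of the camera as it stood for that picture, good to about 4 mm: the middle of the surface that is visible of it).
The state is a dict: "t": time; "q": joint angles; "qd": joint speeds; "joint_efforts": joint torques, N m; "eef_pos": TCP position; "ee_rot": TCP orientation; "force": force on the tool from outside, world axes, zero at the start; "moment": the same for the moment, N m; "width": finger opening in m; "gripper_force": force on a finger pad.
Only numpy, scipy, OpenCV 4.12 (cv2) and the standard library are available. Lean on these libraries where they do the work, as an engineer would, in place of code of your own. Each camera call takes 0.05 s, during which the arm holds its last target. There are 200 camera calls.

## Task

First load the bamboo keepsake block flat into the rectangular nest on the shop's engraver and let go of it. Then take the loose red knob, turn it so that the flat in its bore matches the flat of the steel D-shaft, push it fully home on the shaft and keep it pressed all the way down against the spring: finish while still gripping the knob and holding it down. Leave the mug, the bottle and the turtle figurine where they stand.

Things in the scene. Friction and masses are not known exactly. Their poses are not given: they have to be found in the camera images.
- block: bamboo keepsake block, a light-brown bar with two darker stripes round its sides, 60 (its x) x 34 (its y) x 28 mm high, 42 g give or take a third; lies flat on the counter; origin at the centre of its underside, z up
- nest_rect: fixed teal plate 86 x 86 x 14 mm on the engraver's deck with the rectangular nest in its middle: hole 64 (its x) x 38 (its y) mm, 8 mm deep, mouth chamfered by 2.5 mm. Origin at the centre of the plate's underside, z up: the nest's floor is 6 mm above it, the plate's top 14 mm; the nest's floor is yellow
- nest_round: the other fixed teal plate, same size, with a round hole 60 mm across; the block does not fit it and nothing goes in it. Origin as for nest_rect
- knob: loose red knob upright on the counter, about 60 g: skirt 48 mm across, 20 mm high; on it a grip bar 42 (its x) x 12 (its y) x 22 mm high; 42 mm high in all. Underneath, central, a D-shaped bore 16 mm deep, 17.6 mm across, its flat 3.8 mm from the axis on the +x side, which a white line on that half of the bar shows. Origin at the centre of its underside, z up
- shaft_tip (a point): centre of the top end of the upright steel D-shaft on the engraver. Shaft 16 mm across, 26 mm out of a black boss 62 mm across, 8 mm high; its flat is 3 mm from the axis on the point's +x side, shown by a white tick on the dark disc at its foot; the top 3 mm are chamfered by 2 mm. z up; moves with the shaft, which turns only against stiff friction (0.25 N m)
- plunger (a joint): how far the D-shaft is pushed down, m: 0 up, 0.006 at a hard stop. Its spring takes 3 N to start, 7 N fully down, and lifts it when let go; the knob's weight does not move it. Knob at home: shaft tip at the bottom of the bore, knob underside 16 mm below shaft_tip; it clears the boss by 4 mm when fully down
- mug: bystander: cream mug, 80 mm across, 85 mm high, loose, upright; origin at the centre of its underside
- bottle: bystander: pink bottle with black cap, 68 mm across, 200 mm high, loose, upright; origin at the centre of its underside
- turtle: bystander: green turtle figurine, about 80 x 74 mm, 36 mm high, loose; origin at the centre of its underside
- engraver: fixed grey engraver, deck 190 (its x) x 390 (its y) mm, 35 mm above the counter; origin at the centre of its underside. At (0, 120) mm the D-shaft, at (0, 15) and (0, -80) the two nest plates, which may be swapped, at y -163 to -193 the parked bridge, its top 115 mm above the deck
- knob_pointer (a point): outer upper end of the white pointer line on the knob, 21 mm from the knob's axis on its +x side, 42 mm above its underside; it must end up over the side of the shaft that has the flat
Not all that is in view belongs to the job. There is more than one size of the block; the job needs the smallest.

How it is judged:
By the outcome, as a careful person would: the job done as asked, in the order asked, and still so for the second after the job is handed in, while the arm keeps its last pose, push and grip.
It also fails if it takes over 53 s, if anything falls off the work surface, if the arm or the gripper's body presses on something with over 40 N, if the wrist force passes 120 N, or if a joint passes its speed limit or range.

## Working session

There is one attempt and no reset: what is moved stays moved. The work goes in short steps, Python scripts to look and compute and a tool call to move; the robot and the scene stay as the last step left them, time stands still between calls to the robot, and variables do not carry over. Pictures are saved under pics/ and viewed, at most 10 in all, crops included, and the job is handed in when it is done.

Besides the shell and the picture viewer there is one more tool, called by a JSON object that holds its "method" and its "body", one argument or row to a line. servo_tool: Moves the arm, as the interface text tells. Its arguments: {"type":"object","properties":{"deltas":{"type":"array","items":{"type":"array","items":{"type":"number"}}},"squeeze":{"type":"number"}},"required":["deltas"]}

```bash
ls; mkdir -p pics
cat > h.py <<'E'
import numpy as np, cv2
from scipy.spatial.transform import Rotation as R
from station import arm
def cam(f):
    o=np.array(f["orientation"],float)
    M=o if o.shape==(3,3) else R.from_euler('xyz',o).as_matrix() if o.size==3 else R.from_quat(o).as_matrix()
    return M,np.array(f["position"],float)
def ray(f,px):
    M,p=cam(f)
    u=cv2.undistortPoints(np.array([[px]],float),np.array(f["K"],float),np.array(f["distortion"],float))[0,0]
    return p,M@np.array([u[0],u[1],1.])
def onz(f,px,z):
    p,d=ray(f,px); return p+d*(z-p[2])/d[2]
def w(f,at):
    M,p=cam(f); return M@np.array(at)+p
def proj(f,X):
    M,p=cam(f); c=(np.array(X,float).reshape(-1,3)-p)@M
    return cv2.projectPoints(c,np.zeros(3),np.zeros(3),np.array(f["K"],float),np.array(f["distortion"],float))[0][:,0]
def save(f,name,box=None,s=1):
    im=f["color"][...,::-1]
    if box: im=im[box[1]:box[3],box[0]:box[2]]
    cv2.imwrite('pics/'+name,cv2.resize(im,None,fx=s,fy=s,interpolation=cv2.INTER_CUBIC))
E
python3 - <<'E'
from h import *
fs={}
for n in("side","top"):
    f=arm.grab_frame(n);fs[n]=f;save(f,n+'0.png',s=1.5)
    print(n,f["position"],f["orientation"],f["K"][0],f["distortion"])
    for q in("block","nest_rect","nest_round","knob","shaft_tip","knob_pointer","mug","bottle","turtle","engraver"):
        for d in arm.recognise(q,f)[:4]:
            X=w(f,d["at"]);print(q,round(d["conf"],2),X.round(3),proj(f,X)[0].round(0))
print(arm.get_state())
E
```

```text
pics
side [-0.19360413  1.03667091  0.86641333] [-2.13298011 -0.0133789  -2.48016284] [479.82501591   0.         250.86404455] [-0.08553851  0.          0.          0.          0.        ]
block 0.97 [0.427 0.202 0.036] [255. 242.]
block 0.96 [0.435 0.314 0.026] [227. 265.]
block 0.92 [0.331 0.382 0.039] [241. 294.]
nest_rect 0.89 [ 0.543 -0.192  0.047] [298. 170.]
nest_round 0.69 [ 0.522 -0.093  0.049] [287. 183.]
knob 0.76 [0.558 0.289 0.019] [199. 244.]
knob 0.27 [ 0.522 -0.095  0.05 ] [287. 183.]
knob_pointer 0.59 [0.565 0.293 0.018] [196. 244.]
mug 0.88 [0.728 0.135 0.053] [193. 190.]
bottle 0.79 [ 0.742 -0.129  0.095] [242. 147.]
turtle 0.55 [ 0.351 -0.233  0.017] [353. 192.]
engraver 0.76 [ 0.502 -0.079  0.03 ] [289. 192.]
top [0.42947752 0.03806363 0.92525085] [-2.99635485  0.00836871 -1.54733482] [364.41673791   0.         251.31239824] [-0.04708978  0.          0.          0.          0.        ]
block 0.77 [0.344 0.366 0.038] [117. 278.]
block 0.63 [0.439 0.301 0.03 ] [147. 239.]
nest_rect 0.75 [ 0.54  -0.186  0.049] [348. 201.]
nest_round 0.91 [ 0.516 -0.096  0.046] [311.
[... 332 characters left out ...]
er 0.4 [0.438 0.303 0.029] [147. 239.]
{'t': 1.1, 'q': array([-8.57876491e-01,  3.58573677e-01,  1.19067299e-02,  2.75913388e-05,
       -1.22410573e+00, -2.88083905e-01]), 'qd': array([ 0.00135102, -0.00062349,  0.0021349 ,  0.00046446, -0.00133427,
       -0.00097722]), 'joint_efforts': array([-2.27203845e-04, -5.82405388e+01,  2.93296355e+01,  7.00224683e+00,
        1.25753283e-02,  1.04707087e-05]), 'eef_pos': array([ 0.27817392, -0.61499714,  0.22658619]), 'ee_rot': array([-3.14156261e+00, -1.81625262e-05, -2.71674735e+00]), 'force': array([0.51705813, 0.28337826, 0.23305277]), 'moment': array([ 0.03681876, -0.03280617,  0.01436015]), 'gripper_force': 0.0, 'width': 0.08766390188023744}
```

View pics/side0.png

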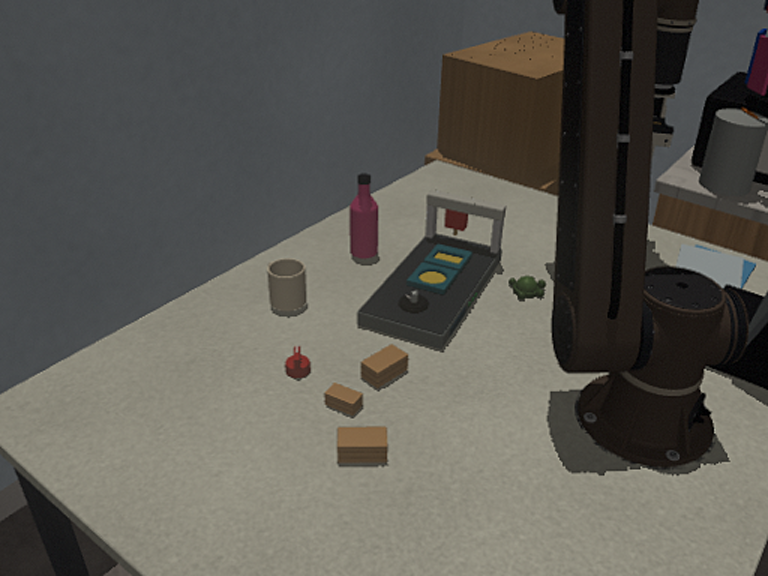

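View pics/top0.png

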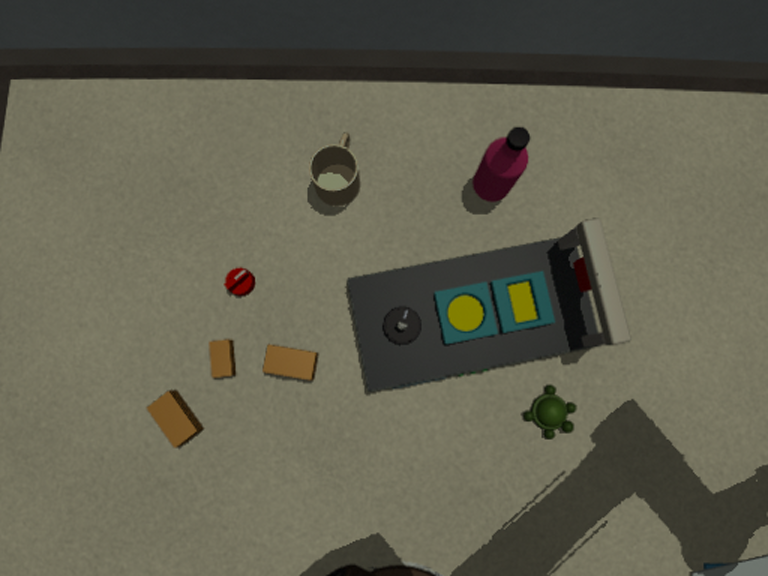

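Top view (1.5x pixels), things that could be the block: the small bar at (222,358), the larger one at (290,362) and the larger one at (174,418). I choose (222,358), the smallest. The knob is at (240,282). The shaft is at (403,325) with its tick pointing up in the picture. The round nest is at (466,313) and the rectangular nest at (522,302). Next I'll crop close.

Run:
```python
from h import *
t=arm.grab_frame("top");s=arm.grab_frame("side")
import pickle;pickle.dump((t,s),open('f0.pkl','wb'))
def c(f,x,y,wd,ht,k): return cv2.resize(f["color"][y:y+ht,x:x+wd,::-1],None,fx=k,fy=k,interpolation=cv2.INTER_CUBIC)
a=c(t,140,170,40,90,6)       # 240x540 block+knob
b=c(t,245,170,60,60,4.5)     # 270x270 shaft
d=c(s,240,170,60,60,4.5) # shaft side
e=c(s,185,220,60,60,4.5);g=c(t,320,170,60,60,4.5)
m=np.hstack([a,np.vstack([np.hstack([b,d]),np.hstack([e,g])])])
print(m.shape);cv2.imwrite('pics/m1.png',m)
def comp(f,mask,near,nm,z):
    n,l,st,ce=cv2.connectedComponentsWithStats(mask.astype(np.uint8))
    i=min(range(1,n),key=lambda i:np.hypot(*(ce[i]-near))+(1e3 if st[i,4]<8 else 0))
    ys,xs=np.nonzero(l==i);P=np.array([onz(f,(x,y),z)[:2] for x,y in zip(xs,ys)])
    r=cv2.minAreaRect((P*1000).astype(np.float32))
    print(nm,'n',st[i,4],'cen',onz(f,ce[i],z).round(4),'rect',np.round(r[0],1),np.round(r[1],1),round(r[2],1))
for f,b_,n_,k_ in((t,(148,239),(348,201),(160,189)),(s,(229,262),(298,171),(199,244))):
    H=cv2.cvtColor(f["color"],cv2.COLOR_RGB2HSV).astype(int);h,S,V=H[...,0],H[...,1],H[...,2]
    x,y=b_;print('block patch',H[y-8:y+8:4,x].tolist(),'V col',V[y-14:y+14,x].tolist())
    print('nest',H[n_[1],n_[0]],'knob',H[k_[1],k_[0]])
    comp(f,(h>20)&(h<35)&(S>180)&(V>110),n_,'yellow',.041)
    comp(f,(h>5)&(h<20)&(S>120)&(V>140),b_,'blocktop',.028)
    comp(f,((h<6)|(h>174))&(S>150),k_,'red',.02)
    comp(f,(h>80)&(h<100)&(S>100)&(V>50),n_,'teal',.049)
```

```text
(540, 780, 3)
block patch [[18, 167, 122], [18, 171, 122], [18, 170, 123], [18, 169, 122]] V col [120, 120, 123, 122, 122, 122, 122, 122, 122, 122, 122, 122, 122, 122, 123, 122, 122, 122, 122, 123, 123, 122, 123, 123, 122, 100, 66, 60]
nest [ 29 255 130] knob [  0 252  74]
yellow n 324 cen [ 0.5422 -0.188   0.041 ] rect [ 542.3 -188. ] [60.5 32.4] 12.6Traceback (most recent call last):
  File "<stdin>", line 22, in <module>
  File "<stdin>", line 13, in comp
ValueError: min() iterable argument is empty
```

View pics/m1.png

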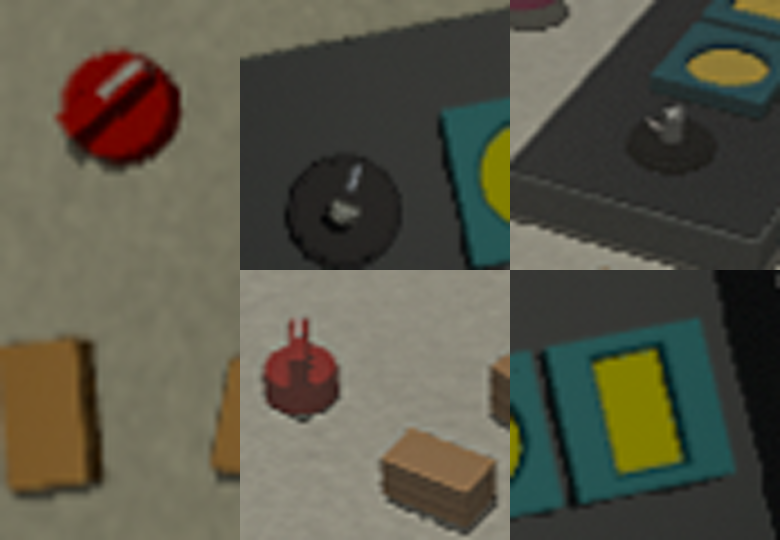

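The crops confirm my choice: a small bar with two stripes, and a knob whose white line points up and right in the top view. The shaft's tick points up and slightly right. Now I'll fit the poses.

```bash
cat >> h.py <<'E'
def comp(f,mask,near,nm,z,mn=8):
    n,l,st,ce=cv2.connectedComponentsWithStats(mask.astype(np.uint8),connectivity=4)
    c=[i for i in range(1,n) if st[i,4]>=mn]
    if not c: print(nm,'none');return
    i=min(c,key=lambda i:np.hypot(*(ce[i]-near)))
    P=np.array([onz(f,(x,y),z)[:2] for y,x in zip(*np.nonzero(l==i))])
    r=cv2.minAreaRect((P*1000).astype(np.float32))
    m=P.mean(0)*1000; ev,E=np.linalg.eigh(np.cov(P.T)); a=E[:,1]
    print(nm,'n',st[i,4],'cen',m.round(1),'axis deg',np.degrees(np.arctan2(a[1],a[0])).round(1),'rect',np.round(r[0],1),np.round(r[1],1),round(r[2],1))
E
python3 - <<'E'
from h import *
import pickle;t,s=pickle.load(open('f0.pkl','rb'))
for f,b_,n_,r_,k_,sh in((t,(148,239),(348,201),(311,211),(160,189),(268,217)),(s,(229,262),(298,171),(288,185),(199,244),(276,199))):
    H=cv2.cvtColor(f["color"],cv2.COLOR_RGB2HSV).astype(int);h,S,V=H[...,0],H[...,1],H[...,2]
    tv=V[b_[1],b_[0]];print('blk',H[b_[1],b_[0]])
    comp(f,(abs(h-H[b_[1],b_[0],0])<5)&(S>70)&(V>tv-17),b_,'blocktop',.028)
    comp(f,(h>15)&(h<35)&(S>100)&(V>100),n_,'yellow',.041)
    comp(f,(h>15)&(h<35)&(S>100)&(V>100),r_,'yellowround',.041)
    te=cv2.morphologyEx(((h>80)&(h<100)&(S>90)&(V>35)).astype(np.uint8),cv2.MORPH_OPEN,np.ones((2,2)))
    comp(f,te,n_,'teal',.049)
    comp(f,((h<8)|(h>172))&(S>130),k_,'red',.02)
    x,y=sh;print('V shaft',(x-10,y-12));print(V[y-12:y+10,x-10:x+12])
    x,y=k_;print('S knob',(x-8,y-10));print(S[y-10:y+4,x-8:x+8])
# engraver outline
E
```

```text
blk [ 18 170 123]
blocktop n 328 cen [440.6 305.2] axis deg -172.1 rect [440.7 305.1] [59.9 33.5] 7.8
yellow n 344 cen [ 541.8 -187.7] axis deg -168.2 rect [ 542.2 -187.6] [61.4 33.8] 12.5
yellowround n 427 cen [522.  -95.2] axis deg -154.3 rect [521.9 -95.4] [56.4 53.7] 0.3
teal n 826 cen [ 539.3 -190.2] axis deg 103.0 rect [ 539.5 -189.8] [86.7 86.9] 12.2
red n 271 cen [568.  281.2] axis deg 76.0 rect [568.8 281.1] [47.9 46.1] 47.6
V shaft (258, 205)
[[ 53  53  51  46  45  30  33  28  32  35  36  35  31  31  27  41  51  55
   55  54  54  56]
 [ 52  51  45  19  30  36  34  27  32  38  37  34  44  56  39  35  37  50
   52  55  55  54]
 [ 50  43  31  34  36  39  38  38  38  37  37  47  82  97  38  39  38  35
   41  50  54  55]
 [ 43  26  34  35  37  37  38  37  38  39  38  57 104  89  38  38  38  37
   33  34  52  55]
 [ 23  33  35  37  36  38  38  37  38  37  37  61 107  58  39  37  39  40
   37  32  41  54]
 [ 30  29  37  37  36  37  37  37  37  37  43  82 122  54  38  39  39  38
   39  36  34  50]
 [ 34  36  37  36  38  37  37  38  39  37  55  98  89  39  38  37  39  39
   38  39  
[... 5126 characters left out ...]
 163 160 146 114  43  28  27]
 [ 51 124 158 166 166 164 165 164 148 161 169 171 173 143  49  25]
 [ 99 176 167 165 163 161 159 159 147  99 149 165 167 177 122  48]
 [161 169 162 163 155 126 122 123  97 149 163 163 165 167 172  51]
 [176 164 160 159 150 122 115 117 108  92 149 161 160 166 177 106]
 [175 161 160 162 151 131 115 119 113 149 164 165 160 163 162 100]
 [171 165 160 159 156 131 117 121 101 151 163 165 161 158 145  79]
 [144 159 163 165 157 131 114 116 103 153 165 164 158 132 113  82]
 [122 129 147 158 146 128 108 114 104 108 136 136 117 115 116 110]
 [125 111 122 119 116 128 111 119 124 119 121 112 115 113 118 116]
 [136 115 117 117 119 118 118 123 121 117 114 122 112 115 118 107]]
```

Run:
```python
from h import *
import pickle;t,s=pickle.load(open('f0.pkl','rb'))
yaw=np.radians(12.3);c0=np.array([.540,-.190]);ex=np.array([np.cos(yaw),np.sin(yaw)]);ey=np.array([-ex[1],ex[0]])
def val(f,P,z):
    uv=proj(f,np.c_[P,np.full(len(P),z)]).astype(np.float32)
    return cv2.remap(f["color"].astype(np.float32),uv[:,0][None],uv[:,1][None],cv2.INTER_LINEAR)[0]
def prof(f,z,ax,off,rng):
    r=[]
    for a in rng:
        P=np.array([c0+(ey*a+ex*o if ax=='y' else ex*a+ey*o)/1000 for o in off]);r.append(val(f,P,z).mean(0))
    return np.array(r)
for nm,f in(('top',t),('side',s)):
  for ax in 'yx':
    off=np.r_[-40:-34,35:41]; rng=np.arange(-56,57,2)
    p=prof(f,.049,ax,np.arange(-39,-34) if 0 else np.r_[np.arange(-40,-34),np.arange(35,41)],rng)
    print(nm,'plate',ax,[f"{a}:{int(g-r)}" for a,(r,g,b) in zip(rng,p) if abs(a)>34])
    rng=np.arange(-42,43,2);p=prof(f,.049,ax,np.arange(-6,7,3),rng)
    print(nm,'hole',ax,[f"{a}:{int(r)}/{int(b)}" for a,(r,g,b) in zip(rng,p) if abs(a)>(10 if ax=='y' else 22)])
  # boss disc
  sx=np.array([.497,.012]) if nm=='top' else np.array([.497,.012])
  best=None
  from scipy.optimize import minimize
  th=np.radians(np.arange(0,360,5));u=np.c_[np.cos(th),np.sin(th)]
  def cost(q):
    return -(val(f,q+u*.0335,.043)[:,1]-val(f,q+u*.0285,.043)[:,1]).clip(-20,25).mean()
  g=[(cost(sx+np.array([i,j])/1000),i,j) for i in range(-14,15) for j in range(-14,15)]
  k=min(g);print(nm,'boss',sx+np.array(k[1:])/1000,k[0])
  top9=sorted(g)[:12];print(np.mean([sx+np.array(a[1:])/1000 for a in top9],0).round(4))
  V=f["color"].max(2).astype(float)
  for lbl,(x0,x1,y0,y1),sel,z in (('tick',(266,274,204,214) if nm=='top' else (269,273,195,200),lambda v:v,.043),):
    ys,xs=np.mgrid[y0:y1,x0:x1];w_=(V[y0:y1,x0:x1]-42).clip(0);
    P=np.array([onz(f,(x,y),z)[:2] for x,y in zip(xs.ravel(),ys.ravel())]);w_=w_.ravel()
    m=(P*w_[:,None]).sum(0)/w_.sum();C=np.cov(P.T,aweights=w_);a=np.linalg.eigh(C)[1][:,1]
    print(nm,'tick',m.round(4),np.degrees(np.arctan2(a[1],a[0])).round(1))
  # knob white line at z=.042
  S=cv2.cvtColor(f["color"],cv2.COLOR_RGB2HSV)[...,1].astype(float)
  if nm=='top':
    ys,xs=np.mgrid[180:187,156:164];w_=(200-S[180:187,156:164]).clip(0)*(abs((xs-156)+(ys-180)-7)<2.6)
    w_=w_.ravel();P=np.array([onz(f,(x,y),.042)[:2] for x,y in zip(xs.ravel(),ys.ravel())])
    m=(P*w_[:,None]).sum(0)/w_.sum();a=np.linalg.eigh(np.cov(P.T,aweights=w_))[1][:,1]
    print('line',m.round(4),np.degrees(np.arctan2(a[1],a[0])).round(1))
```

```text
top plate y ['-56:1', '-54:0', '-52:0', '-50:1', '-48:0', '-46:0', '-44:4', '-42:15', '-40:34', '-38:43', '-36:44', '36:43', '38:43', '40:45', '42:45', '44:36', '46:21', '48:7', '50:2', '52:9', '54:28', '56:40']
top hole y ['-42:46/60', '-40:38/74', '-38:34/80', '-36:34/80', '-34:34/81', '-32:35/81', '-30:35/81', '-28:36/81', '-26:35/81', '-24:35/81', '-22:33/77', '-20:24/64', '-18:9/41', '-16:28/29', '-14:77/16', '-12:116/6', '12:130/0', '14:130/0', '16:130/0', '18:127/1', '20:106/15', '22:67/49', '24:38/72', '26:36/82', '28:38/84', '30:38/84', '32:38/84', '34:38/84', '36:38/84', '38:38/84', '40:38/84', '42:37/82']
top plate x ['-56:1', '-54:1', '-52:1', '-50:1', '-48:1', '-46:0', '-44:0', '-42:8', '-40:25', '-38:42', '-36:45', '36:45', '38:45', '40:46', '42:46', '44:43', '46:21', '48:6', '50:1', '52:1', '54:1', '56:1']
top hole x ['-42:28/33', '-40:27/57', '-38:32/75', '-36:35/81', '-34:33/80', '-32:25/70', '-30:42/56', '-28:96/29', '-26:123/6', '-24:129/0', '24:130/0', '26:130/0', '28:130/0', '30:129/0', '32:104/18', '34:56/35', '36:24/52', '38:28/72', '40:36/81', '42:37/83']
top 
[... 607 characters left out ...]
', '22:86/65', '24:68/70', '26:54/74', '28:45/75', '30:40/76', '32:39/77', '34:40/77', '36:41/76', '38:42/74', '40:41/68', '42:39/61']
side plate x ['-56:0', '-54:0', '-52:0', '-50:0', '-48:2', '-46:4', '-44:10', '-42:16', '-40:23', '-38:28', '-36:28', '36:28', '38:28', '40:27', '42:23', '44:16', '46:6', '48:0', '50:-1', '52:0', '54:0', '56:0']
side hole x ['-42:38/58', '-40:41/70', '-38:41/77', '-36:44/76', '-34:61/71', '-32:91/64', '-30:120/55', '-28:132/50', '-26:128/50', '-24:126/51', '24:120/48', '26:113/46', '28:81/44', '30:41/44', '32:31/53', '34:36/64', '36:41/73', '38:43/76', '40:43/76', '42:44/73']
side boss [0.492 0.014] -7.6873374
[0.4928 0.0134]
side tick [ 0.5212 -0.0038] 145.1
```

```bash
cat >> h.py <<'E'
def box(lx,ly,z0,z1): return np.array([[a*lx/2,b*ly/2,z] for a in(-1,1) for b in(-1,1) for z in(z0,z1)])
_t=np.linspace(0,2*np.pi,40);disc=lambda r,z:np.c_[r*np.cos(_t),r*np.sin(_t),np.full(40,z)]
KN=[np.r_[disc(.024,0),disc(.024,.02)],box(.042,.012,.02,.042)]
BL=[box(.06,.034,0,.028)]
def sil(f,parts,p,z=0,k=4,roi=None):
    x0,y0,x1,y1=roi;im=np.zeros(((y1-y0)*k,(x1-x0)*k),np.uint8);c,s_=np.cos(p[2]),np.sin(p[2])
    for P in parts:
        X=np.c_[p[0]+c*P[:,0]-s_*P[:,1],p[1]+s_*P[:,0]+c*P[:,1],P[:,2]+z]
        h=cv2.convexHull(((proj(f,X)+.5-[x0,y0])*k).astype(np.float32))
        cv2.fillConvexPoly(im,np.round(h*16).astype(np.int32),1,shift=4)
    return cv2.resize(im.astype(np.float32),(x1-x0,y1-y0),interpolation=cv2.INTER_AREA)
def fit(f,parts,mask,p0,pad=28):
    from scipy.optimize import minimize
    u,v=proj(f,[[p0[0],p0[1],.015]])[0].astype(int);roi=(u-pad,v-pad,u+pad,v+pad)
    m=mask[roi[1]:roi[3],roi[0]:roi[2]].astype(np.float32)
    c=lambda q:((sil(f,parts,[q[0]/1e3,q[1]/1e3,q[2]/57.3],roi=roi)-m)**2).sum()
    q0=np.array([p0[0]*1e3,p0[1]*1e3,np.degrees(p0[2])])
    r=minimize(c,q0,method='Nelder-Mead',options=dict(initial_simplex=q0+np.array([[0,0,0],[5,0,3],[0,5,-3],[-4,-4,6]])))
    return r.x.round(1),round(r.fun,1),m.sum()
E
python3 - <<'E'
from h import *
import pickle;t,s=pickle.load(open('f0.pkl','rb'))
for f in(t,s):
    H=cv2.cvtColor(f["color"],cv2.COLOR_RGB2HSV).astype(int);h,S,V=H[...,0],H[...,1],H[...,2]
    m=((h<8)|(h>172))&(S>(130 if f is t else 90));m=cv2.morphologyEx(m.astype(np.uint8),cv2.MORPH_CLOSE,np.ones((5,5)) if f is t else np.ones((1,1)))
    print('knob',fit(f,KN,m,(.569,.281,np.radians(-47)),20))
    m=((h>8)&(h<25)&(S>(135 if f is t else 90)))
    n,l=cv2.connectedComponents(m.astype(np.uint8));b=(148,239) if f is t else (229,262)
    print('block',fit(f,BL,l==l[b[1],b[0]],(.4397,.3037,np.radians(8)),22))
E
```

```text
knob (array([570.9, 284.1, -48.6]), np.float64(23.5), np.float32(290.0))
block (array([439.4, 304. ,   7. ]), np.float64(35.9), np.float32(370.0))
knob (array([569.5, 281.5, -45.7]), np.float64(26.1), np.float32(231.0))
block (array([438.6, 301.5,  10.8]), np.float64(49.9), np.float32(344.0))
```

{"method": "servo_tool", "body": {
  "deltas": [
    [-1,0,0,-5,0,0,-7],
    [-1,0,0,-5,0,0,-7],
    [-1,0,0,-5,0,0,-7],
    [-1,0,0,-5,0,0,-7],
    [-1,0,0,-5,0,0,-7],
    [-1,0,0,-5,0,0,-7],
    [-1,0,0,0,0,0,-7],
    [-1,0,0,0,0,0,-7],
    [-1,0,0,0,0,0,-7],
    [-1,0,0,0,0,0,-7]
  ]
}}

```text
t: 2.03
eef_pos: [0.2782, -0.615, 0.2566]
ee_rot: [-3.142, -0.0, -1.489]
force: [-0.0, -0.1, -0.1]
width: 0.0873
gripper_force: 0.0
```

{"method": "servo_tool", "body": {
  "deltas": [
    [-1,0,0,0,0,0,-3.3],
    [-1,-32.4,-18.2,0,0,0,0],
    [-1,-32.4,-18.2,0,0,0,0],
    [-1,-32.4,-18.2,0,0,0,0],
    [-1,-32.4,-18.2,0,0,0,0],
    [-1,-32.4,-18.2,0,0,0,0],
    [-1,-32.4,-18.2,0,0,0,0],
    [-1,-32.4,-18.2,0,0,0,0],
    [-1,-32.4,-18.2,0,0,0,0],
    [-1,-32.4,-18.2,0,0,0,0],
    [-1,-32.4,-18.2,0,0,0,0],
    [-1,-32.4,-18.2,0,0,0,0],
    [-1,-32.4,-18.2,0,0,0,0]
  ]
}}

```text
t: 3.12
eef_pos: [0.4433, -0.1989, 0.257]
ee_rot: [-3.141, -0.0, -1.437]
force: [1.0, -0.2, 0.3]
width: 0.0875
gripper_force: 0.0
```

{"method": "servo_tool", "body": {
  "deltas": [
    [-1,-35.6,-5,0,0,0,0],
    [-1,-35.6,-5,0,0,0,0],
    [-1,-35.6,-5,0,0,0,0],
    [-1,-35.6,-5,0,0,0,0],
    [-1,-35.6,-5,0,0,0,0],
    [-1,-35.6,-5,0,0,0,0],
    [-1,-35.6,-5,0,0,0,0],
    [-1,-35.6,-5,0,0,0,0],
    [-1,-35.6,-5,0,0,0,0],
    [-1,-35.6,-5,0,0,0,0],
    [-1,-35.6,-5,0,0,0,0],
    [-1,-35.6,-5,0,0,0,0],
    [-1,-35.6,-5,0,0,0,0],
    [-1,-35.6,-5,0,0,0,0],
    [-1,0,0,30,0,0,0],
    [-1,0,0,30,0,0,0],
    [-1,0,0,30,0,0,0],
    [-1,0,0,30,0,0,0]
  ]
}}

```text
t: 4.62
eef_pos: [0.4459, 0.303, 0.1355]
ee_rot: [-3.141, 0.001, -1.437]
force: [0.8, 0.0, -0.6]
width: 0.0877
gripper_force: 0.0
```

```bash
cat >> h.py <<'E'
def go(x,y,z,yaw,n=1):
    "tool-frame deltas (mm, deg) from the measured pose, turn done first, per row if n"
    s=arm.get_state();a=np.radians(yaw);d=(np.array([x,y,z])-s["eef_pos"])*1000
    turn=-((yaw-np.degrees(s["ee_rot"][2])+180)%360-180)
    v=np.array([np.cos(a)*d[0]+np.sin(a)*d[1],np.sin(a)*d[0]-np.cos(a)*d[1],-d[2]])
    print('t',round(s["t"],2),'pos',s["eef_pos"].round(4),'yaw',np.degrees(s["ee_rot"][2]).round(1),'q6',s["q"][5].round(2),'F',s["force"].round(1),'w',round(s["width"],4),'| turn',turn.round(1),'total',v.round(1),'row',(v/n).round(2),'rows>=',int(np.ceil(np.linalg.norm(v)/40)))
E
python3 - <<'E'
from h import *
go(.4395,.3035,.011,-82)
E
```

```text
t 4.62 pos [0.4459 0.303  0.1355] yaw -82.3 q6 -0.83 F [ 0.8  0.  -0.6] w 0.0877 | turn -0.3 total [ -1.4   6.3 124.5] row [ -1.36   6.28 124.55] rows>= 4
```

{"method": "servo_tool", "body": {
  "deltas": [
    [-1,-1.4,6.3,30,0,0,-0.3],
    [-1,0,0,30,0,0,0],
    [-1,0,0,30,0,0,0],
    [-1,0,0,20,0,0,0],
    [-1,0,0,10,0,0,0],
    [-1,0,0,4.5,0,0,0],
    [-1,0,0,0,0,0,0]
  ]
}}

```text
t: 5.2
eef_pos: [0.4396, 0.3032, 0.0117]
ee_rot: [3.141, -0.001, -1.432]
force: [0.7, 0.6, -0.1]
width: 0.0878
gripper_force: 0.0
```

Run:
```python
from h import *
go(.4395,.3035,.011,-82)
t=arm.grab_frame("top");s=arm.grab_frame("side")
c=lambda f,x,y:cv2.resize(f["color"][y:y+70,x:x+70,::-1],None,fx=5.5,fy=5.5,interpolation=cv2.INTER_CUBIC)
cv2.imwrite('pics/g1.png',np.hstack([c(t,113,204),c(s,194,225)]))
```

```text
t 5.2 pos [0.4396 0.3032 0.0117] yaw -82.1 q6 -0.83 F [ 0.7  0.6 -0.1] w 0.0878 | turn -0.1 total [-0.4  0.1  0.7] row [-0.36  0.1   0.7 ] rows>= 1
```

View pics/g1.png

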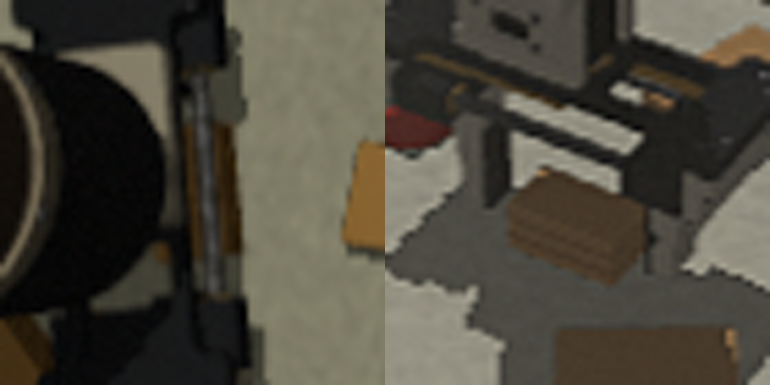

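Crop view: the block at (580,220) sits between the two fingers at (495,165) and (665,235). I'll close on it.

{"method": "servo_tool", "body": {
  "deltas": [
    [0.2,0,0,0,0,0,0],
    [0.4,0,0,0,0,0,0],
    [0.6,0,0,0,0,0,0],
    [0.8,0,0,0,0,0,0],
    [1,0,0,0,0,0,0],
    [1,0,0,0,0,0,0],
    [1,0,0,0,0,0,0],
    [1,0,0,0,0,0,0]
  ],
  "squeeze": 20
}}

```text
t: 5.97
eef_pos: [0.4397, 0.3034, 0.0125]
ee_rot: [-3.141, 0.0, -1.432]
force: [-1.3, -1.0, 6.7]
width: 0.0598
gripper_force: 20.0
```

Run:
```python
from h import *
go(.4395,.3035,.011,-82)
```

```text
t 5.97 pos [0.4397 0.3034 0.0125] yaw -82.0 q6 -0.83 F [-1.3 -1.   6.7] w 0.0598 | turn -0.0 total [-0.1  0.2  1.5] row [-0.15  0.23  1.47] rows>= 1
```

{"method": "servo_tool", "body": {
  "deltas": [
    [1,0,0,-15,0,0,0],
    [1,0,0,-30,0,0,0],
    [1,0,0,-35,0,0,0],
    [1,0,0,-35,0,0,0],
    [1,0,0,-25,0,0,0],
    [1,0,0,-10,0,0,-4.3],
    [1,0,0,0,0,0,0]
  ]
}}

```text
t: 6.55
eef_pos: [0.4407, 0.3045, 0.1652]
ee_rot: [-3.137, 0.003, -1.353]
force: [0.7, 0.7, -0.5]
width: 0.0597
gripper_force: 20.0
```

{"method": "servo_tool", "body": {
  "deltas": [
    [1,20,0,0,0,0,0],
    [1,35,0,0,0,0,0],
    [1,35,0,0,0,0,0],
    [1,35,0,0,0,0,0],
    [1,35,0,0,0,0,0],
    [1,35,0,0,0,0,0],
    [1,35,0,0,0,0,0],
    [1,35,0,0,0,0,0],
    [1,35,0,0,0,0,0],
    [1,35,0,0,0,0,0],
    [1,35,0,0,0,0,0],
    [1,35,0,0,0,0,0],
    [1,35,0,0,0,0,0],
    [1,35,0,0,0,0,0],
    [1,20,3,0,0,0,0],
    [1,7,2,0,0,0,0],
    [1,0,0,0,0,0,0]
  ]
}}

```text
t: 7.97
eef_pos: [0.5402, -0.1899, 0.1604]
ee_rot: [3.139, 0.001, -1.361]
force: [0.9, -0.2, -1.2]
width: 0.0596
gripper_force: 20.0
```

Run:
```python
from h import *
go(.5416,-.188,.0625,-77.7)
```

```text
t 7.97 pos [ 0.5402 -0.1899  0.1604] yaw -78.0 q6 0.21 F [ 0.9 -0.2 -1.2] w 0.0596 | turn -0.3 total [-1.5 -1.8 97.9] row [-1.54 -1.82 97.87] rows>= 3
```

{"method": "servo_tool", "body": {
  "deltas": [
    [1,-1.5,-1.8,25,0,0,-0.3],
    [1,0,0,30,0,0,0],
    [1,0,0,25,0,0,0],
    [1,0,0,12,0,0,0],
    [1,0,0,0,0,0,0],
    [1,0,0,0,0,0,0]
  ]
}}

```text
t: 8.47
eef_pos: [0.5421, -0.1856, 0.0695]
ee_rot: [3.14, 0.0, -1.351]
force: [1.4, 0.3, 0.2]
width: 0.0598
gripper_force: 20.0
```

Run:
```python
from h import *
go(.5416,-.188,.0535,-77.7)
s=arm.grab_frame("side");save(s,'n1.png',(260,135,340,205),8)
st=arm.get_state();p=st["eef_pos"];a=st["ee_rot"][2]+np.pi/2
c,sn=np.cos(a),np.sin(a)
for z,l,k in((p[2]-.0125,(.06,.034),'block bottom'),(.049,(.069,.043),'rim')):
    o=p[:2] if k[0]=='b' else np.array([.5416,-.188])
    Q=[[o[0]+c*i*l[0]/2-sn*j*l[1]/2,o[1]+sn*i*l[0]/2+c*j*l[1]/2,z] for i,j in((1,1),(1,-1),(-1,-1),(-1,1))]
    print(k,((proj(s,Q)-[260,135]+.5)*8).round().tolist())
```

```text
t 8.47 pos [ 0.5421 -0.1856  0.0695] yaw -77.4 q6 0.21 F [1.4 0.3 0.2] w 0.0598 | turn 0.3 total [ 2.2  1.  16. ] row [ 2.23  1.01 15.98] rows>= 1
block bottom [[224.0, 272.0], [253.0, 237.0], [384.0, 268.0], [357.0, 304.0]]
rim [[215.0, 292.0], [251.0, 248.0], [402.0, 283.0], [368.0, 329.0]]
```

View pics/n1.png

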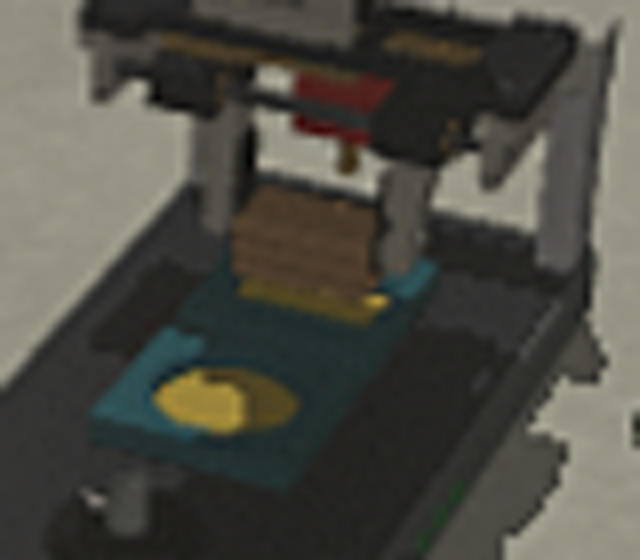

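Crop view: the block hangs level at (305,240), just above the nest's yellow strip at (310,305), centred left to right. I'll correct by 2 mm and insert.

{"method": "servo_tool", "body": {
  "deltas": [
    [1,2.2,1,0,0,0,0.3],
    [1,0,0,4,0,0,0],
    [1,0,0,3,0,0,0],
    [1,0,0,2,0,0,0],
    [1,0,0,2,0,0,0],
    [1,0,0,0,0,0,0]
  ]
}}

```text
t: 9.02
eef_pos: [0.5418, -0.189, 0.0587]
ee_rot: [3.141, 0.0, -1.357]
force: [-0.1, 0.8, -1.0]
width: 0.0599
gripper_force: 20.0
```

Run:
```python
from h import *
go(.5416,-.188,.0535,-77.7)
```

```text
t 9.02 pos [ 0.5418 -0.189   0.0587] yaw -77.8 q6 0.21 F [-0.1  0.8 -1. ] w 0.0599 | turn -0.1 total [-1.   0.   5.2] row [-1.01  0.01  5.17] rows>= 1
```

{"method": "servo_tool", "body": {
  "deltas": [
    [1,-0.6,0,1.5,0,0,0],
    [1,0,0,1.5,0,0,0],
    [1,0,0,1.5,0,0,0],
    [1,0,0,1,0,0,0],
    [1,0,0,0,0,0,0],
    [1,0,0,0,0,0,0]
  ]
}}

```text
t: 9.52
eef_pos: [0.542, -0.1883, 0.0535]
ee_rot: [-3.142, 0.0, -1.357]
force: [-0.1, -0.1, 0.4]
width: 0.0597
gripper_force: 20.0
```

Run:
```python
from h import *
go(.5416,-.188,.0535,-77.7)
```

```text
t 9.52 pos [ 0.542  -0.1883  0.0535] yaw -77.8 q6 0.21 F [-0.1 -0.1  0.4] w 0.0597 | turn -0.1 total [-0.4  0.3  0. ] row [-0.42  0.32  0.01] rows>= 1
```

{"method": "servo_tool", "body": {
  "deltas": [
    [1,0,0,1,0,0,0],
    [1,0,0,0,0,0,0],
    [-1,0,0,0,0,0,0],
    [-1,0,0,0,0,0,0],
    [-1,0,0,0,0,0,0],
    [-1,0,0,0,0,0,0],
    [-1,0,0,0,0,0,0],
    [-1,0,0,0,0,0,0],
    [-1,0,0,-10,0,0,0],
    [-1,0,0,-25,0,0,0],
    [-1,0,0,-35,0,0,0],
    [-1,0,0,-35,0,0,0],
    [-1,0,0,-35,0,0,0]
  ]
}}

```text
t: 10.6
eef_pos: [0.5416, -0.1884, 0.1949]
ee_rot: [3.141, -0.0, -1.357]
force: [0.8, 0.3, -0.7]
width: 0.0875
gripper_force: 0.0
```

Run:
```python
from h import *
go(.5702,.2828,.12,-47.5)
s=arm.grab_frame("side");save(s,'n2.png',(260,135,340,205),8)
```

```text
t 10.6 pos [ 0.5416 -0.1884  0.1949] yaw -77.8 q6 0.21 F [ 0.8  0.3 -0.7] w 0.0875 | turn -30.3 total [-328.1 -339.4   74.9] row [-328.13 -339.44   74.87] rows>= 12
```

View pics/n2.png

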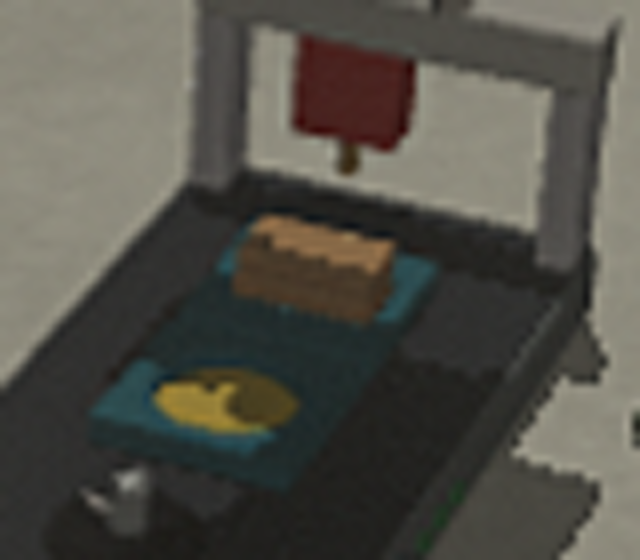

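Crop view: the block at (315,265) lies flat in the nest with only its upper part out, so it is loaded and released. Next the knob.

{"method": "servo_tool", "body": {
  "deltas": [
    [-1,0,0,0,0,0,-6.1],
    [-1,0,0,0,0,0,-6.1],
    [-1,0,0,0,0,0,-6.1],
    [-1,0,0,0,0,0,-6],
    [-1,0,0,0,0,0,-6],
    [-1,-20,-20.7,0,0,0,0],
    [-1,-28,-29,0,0,0,0],
    [-1,-28,-29,0,0,0,0],
    [-1,-28,-29,0,0,0,0],
    [-1,-28,-29,0,0,0,0],
    [-1,-28,-29,0,0,0,0],
    [-1,-28,-29,0,0,0,0],
    [-1,-28,-29,0,0,0,0],
    [-1,-28,-29,0,0,0,0],
    [-1,-28,-29,0,0,0,0],
    [-1,-28,-29,0,0,0,0],
    [-1,-20,-20,0,0,0,0],
    [-1,-8,-8.7,30,0,0,0],
    [-1,0,0,30,0,0,0],
    [-1,0,0,0,0,0,0]
  ]
}}

```text
t: 12.32
eef_pos: [0.567, 0.2819, 0.1269]
ee_rot: [3.133, 0.002, -0.828]
force: [-1.2, -1.4, -2.6]
width: 0.0878
gripper_force: 0.0
```

Run:
```python
from h import *
go(.5702,.2828,.0225,-47.5)
```

```text
t 12.32 pos [0.567  0.2819 0.1269] yaw -47.4 q6 -0.02 F [-1.2 -1.4 -2.6] w 0.0878 | turn 0.1 total [  1.6  -3.  104.4] row [  1.56  -2.97 104.42] rows>= 3
```

{"method": "servo_tool", "body": {
  "deltas": [
    [-1,1.5,-3,25,0,0,0],
    [-1,0,0,30,0,0,0],
    [-1,0,0,25,0,0,0],
    [-1,0,0,15,0,0,0],
    [-1,0,0,8,0,0,0],
    [-1,0,0,0,0,0,0],
    [-1,0,0,0,0,0,0]
  ]
}}

```text
t: 12.9
eef_pos: [0.5743, 0.2838, 0.0309]
ee_rot: [-3.141, -0.0, -0.828]
force: [-0.2, -0.2, 0.4]
width: 0.0876
gripper_force: 0.0
```

Run:
```python
from h import *
go(.5702,.2828,.0235,-47.5)
t=arm.grab_frame("top");s=arm.grab_frame("side")
c=lambda f,x,y:cv2.resize(f["color"][y:y+60,x:x+60,::-1],None,fx=6.5,fy=6.5,interpolation=cv2.INTER_CUBIC)
cv2.imwrite('pics/k1.png',np.hstack([c(t,130,155),c(s,170,212)]))
```

```text
t 12.9 pos [0.5743 0.2838 0.0309] yaw -47.5 q6 -0.02 F [-0.2 -0.2  0.4] w 0.0876 | turn 0.0 total [-2.   3.7  7.4] row [-2.04  3.67  7.41] rows>= 1
```

View pics/k1.png

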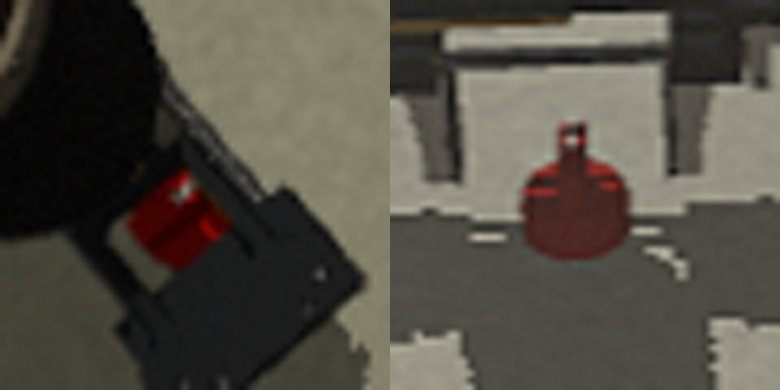

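Crop view: the bar at (572,140) stands between the fingertips at (442,150) and (685,140), with the white line as expected. I'll apply the correction and close.

{"method": "servo_tool", "body": {
  "deltas": [
    [-1,-2,3.7,4,0,0,0],
    [-1,0,0,3,0,0,0],
    [-1,0,0,0,0,0,0],
    [0,0,0,0,0,0,0],
    [0.5,0,0,0,0,0,0],
    [1,0,0,0,0,0,0],
    [1,0,0,0,0,0,0],
    [1,0,0,0,0,0,0],
    [1,0,0,0,0,0,0],
    [1,0,0,0,0,0,0],
    [1,0,0,0,0,0,0],
    [1,0,0,0,0,0,0],
    [1,0,0,0,0,0,0]
  ],
  "squeeze": 40
}}

```text
t: 14.08
eef_pos: [0.5695, 0.2827, 0.0226]
ee_rot: [-3.142, 0.0, -0.828]
force: [0.6, -0.5, 0.6]
width: 0.0268
gripper_force: 0.0
```

Run:
```python
from h import *
go(.5702,.2828,.0235,-47.5)
```

```text
t 14.08 pos [0.5695 0.2827 0.0226] yaw -47.5 q6 -0.02 F [ 0.6 -0.5  0.6] w 0.0268 | turn 0.0 total [ 0.4 -0.6 -0.9] row [ 0.4  -0.63 -0.95] rows>= 1
```

{"method": "servo_tool", "body": {
  "deltas": [
    [1,0,0,0,0,0,0],
    [1,0,0,0,0,0,0],
    [1,0,0,0,0,0,0],
    [1,0,0,0,0,0,0],
    [1,0,0,0,0,0,0]
  ]
}}

```text
t: 14.5
eef_pos: [0.5695, 0.2827, 0.0226]
ee_rot: [-3.142, -0.0, -0.828]
force: [0.7, 0.6, 0.6]
width: 0.0115
gripper_force: 40.0
```

Run:
```python
from h import *
go(.5702,.2828,.0235,-47.5)
```

```text
t 14.5 pos [0.5695 0.2827 0.0226] yaw -47.5 q6 -0.02 F [0.7 0.6 0.6] w 0.0115 | turn 0.0 total [ 0.4 -0.6 -0.9] row [ 0.42 -0.63 -0.93] rows>= 1
```

{"method": "servo_tool", "body": {
  "deltas": [
    [1,0,0,-12,0,0,0],
    [1,0,0,-25,0,0,-4],
    [1,0,0,-30,0,0,-6],
    [1,0,0,-30,0,0,-6],
    [1,0,0,-15,0,0,-6],
    [1,0,0,0,0,0,-5],
    [1,0,0,0,0,0,-2],
    [1,1.5,20,0,0,0,0],
    [1,2.5,35,0,0,0,0],
    [1,2.5,35,0,0,0,0],
    [1,2.5,35,0,0,0,0],
    [1,2.5,35,0,0,0,0],
    [1,2.5,35,0,0,0,0],
    [1,2.5,35,0,0,0,0],
    [1,2,30,0,0,0,0],
    [1,2,18,0,0,0,0],
    [1,0,5.5,0,0,0,0],
    [1,0,0,0,0,0,0],
    [1,0,0,0,0,0,0],
    [1,0,0,0,0,0,0]
  ]
}}

```text
t: 16.17
eef_pos: [0.4997, 0.0081, 0.1349]
ee_rot: [-3.141, -0.001, -0.322]
force: [0.0, -0.5, 0.0]
width: 0.0119
gripper_force: 40.0
```

Run:
```python
from h import *
go(.499,.0073,.0975,-18.5)
t=arm.grab_frame("top");s=arm.grab_frame("side")
c=lambda f,x,y:cv2.resize(f["color"][y:y+60,x:x+60,::-1],None,fx=6.5,fy=6.5,interpolation=cv2.INTER_CUBIC)
cv2.imwrite('pics/s1.png',np.hstack([c(t,238,185),c(s,240,155)]))
# where the knob is, fit to the side view
f=s;H=cv2.cvtColor(f["color"],cv2.COLOR_RGB2HSV).astype(int);m=((H[...,0]<8)|(H[...,0]>172))&(H[...,1]>100)
p=arm.get_state()["eef_pos"];z=p[2]-.0226
u,v=proj(s,[[p[0],p[1],z+.01]])[0];mm=np.zeros_like(m);mm[int(v)-14:int(v)+14,int(u)-14:int(u)+14]=1;m&=mm
ys,xs=np.nonzero(m);print('red box',xs.min(),xs.max(),ys.min(),ys.max())
q=proj(s,np.array([p[0],p[1],z])+KN[0]);print('pred skirt box',q.min(0).round(1),q.max(0).round(1))
print('shaft tip px',proj(s,[[.499,.0073,.069]]),'axis knob bottom',proj(s,[[p[0],p[1],z]]))
```

```text
t 16.17 pos [0.4997 0.0081 0.1349] yaw -18.4 q6 0.84 F [ 0.  -0.5  0. ] w 0.0119 | turn 0.1 total [-0.4  0.9 37.4] row [-0.39  0.94 37.42] rows>= 1
red box 269 283 170 185
pred skirt box [267.6 172.3] [283.8 186.2]
shaft tip px [[275.31359859 193.87334035]] axis knob bottom [[275.58074088 181.98210792]]
```

View pics/s1.png

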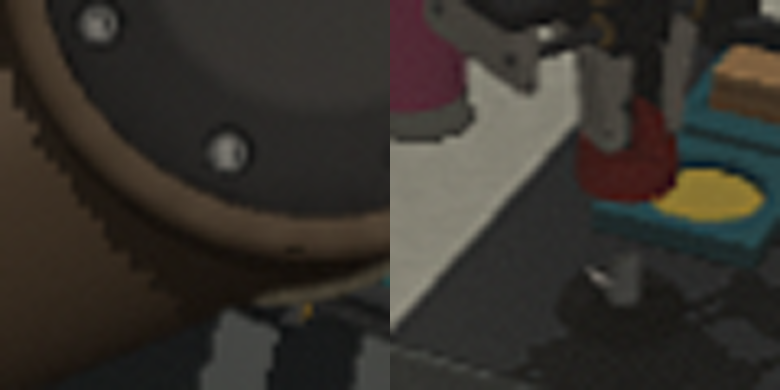

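Crop view: the knob skirt (centre x ≈ 628) is straight above the shaft tip at (627,250), and the shaft's tick shows at (600,275). I'll descend.

{"method": "servo_tool", "body": {
  "deltas": [
    [1,-0.4,0.9,12,0,0,0],
    [1,0,0,15,0,0,0],
    [1,0,0,8,0,0,0],
    [1,0,0,2,0,0,0],
    [1,0,0,0,0,0,0],
    [1,0,0,0,0,0,0],
    [1,0,0,0,0,0,0]
  ]
}}

```text
t: 16.85
eef_pos: [0.499, 0.0068, 0.0982]
ee_rot: [-3.141, -0.001, -0.322]
force: [0.3, 0.1, -0.5]
width: 0.0119
gripper_force: 40.0
```

Run:
```python
from h import *
go(.499,.0073,.0916,-18.5)
```

```text
t 16.85 pos [0.499  0.0068 0.0982] yaw -18.4 q6 0.84 F [ 0.3  0.1 -0.5] w 0.0119 | turn 0.1 total [-0.2 -0.4  6.6] row [-0.16 -0.44  6.59] rows>= 1
```

{"method": "servo_tool", "body": {
  "deltas": [
    [1,0,-0.4,2,0,0,0],
    [1,0,0,2,0,0,0],
    [1,0,0,2,0,0,0],
    [1,0,0,1.5,0,0,0],
    [1,0,0,1.5,0,0,0],
    [1,0,0,0,0,0,0],
    [1,0,0,0,0,0,0]
  ]
}}

```text
t: 17.43
eef_pos: [0.4986, 0.0069, 0.0885]
ee_rot: [3.141, 0.0, -0.322]
force: [-0.4, 0.3, -0.4]
width: 0.0115
gripper_force: 40.0
```

Run:
```python
from h import *
go(.499,.0073,.0916,-18.5);print(arm.get_state()["moment"])
```

```text
t 17.43 pos [0.4986 0.0069 0.0885] yaw -18.5 q6 0.84 F [-0.4  0.3 -0.4] w 0.0115 | turn 0.0 total [ 0.2 -0.5 -3.1] row [ 0.25 -0.53 -3.12] rows>= 1
[-0.08818451  0.15413246 -0.03301178]
```

{"method": "servo_tool", "body": {
  "deltas": [
    [1,0,0,1.5,0,0,0],
    [1,0,0,1.5,0,0,0],
    [1,0,0,1.5,0,0,0],
    [1,0,0,1.5,0,0,0],
    [1,0,0,1.5,0,0,0],
    [1,0,0,1.5,0,0,0],
    [1,0,0,0,0,0,0]
  ]
}}

```text
t: 18.02
eef_pos: [0.4986, 0.0069, 0.0793]
ee_rot: [3.142, 0.0, -0.322]
force: [1.1, 0.3, -1.3]
width: 0.0112
gripper_force: 40.0
```

Run:
```python
from h import *
go(.499,.0073,.0756,-18.5);print(arm.get_state()["moment"])
```

```text
t 18.02 pos [0.4986 0.0069 0.0793] yaw -18.5 q6 0.84 F [ 1.1  0.3 -1.3] w 0.0112 | turn 0.0 total [ 0.2 -0.5  3.7] row [ 0.22 -0.47  3.71] rows>= 1
[-0.12202896 -0.19694215  0.03845875]
```

{"method": "servo_tool", "body": {
  "deltas": [
    [1,0,0,1.5,0,0,0],
    [1,0,0,1.5,0,0,0],
    [1,0,0,1,0,0,0],
    [1,0,0,1,0,0,0],
    [1,0,0,1,0,0,0],
    [1,0,0,1,0,0,0],
    [1,0,0,0,0,0,0],
    [1,0,0,0,0,0,0]
  ],
  "squeeze": 50
}}

```text
t: 18.68
eef_pos: [0.4987, 0.007, 0.0727]
ee_rot: [-3.141, -0.0, -0.322]
force: [0.2, -0.0, 4.0]
width: 0.0116
gripper_force: 50.0
```

{"method": "servo_tool", "body": {
  "deltas": [
    [1,0,0,1,0,0,0],
    [1,0,0,1,0,0,0],
    [1,0,0,0,0,0,0],
    [1,0,0,0,0,0,0]
  ]
}}

```text
t: 19.02
eef_pos: [0.4987, 0.007, 0.0706]
ee_rot: [-3.141, -0.0, -0.322]
force: [-0.4, 0.2, 5.1]
width: 0.0116
gripper_force: 50.0
```

{"method": "servo_tool", "body": {
  "deltas": [
    [1,0,0,1,0,0,0],
    [1,0,0,1,0,0,0],
    [1,0,0,0,0,0,0],
    [1,0,0,0,0,0,0]
  ]
}}

```text
t: 19.35
eef_pos: [0.4988, 0.007, 0.0693]
ee_rot: [-3.141, -0.001, -0.322]
force: [-2.6, 1.0, 12.1]
width: 0.0113
gripper_force: 50.0
```

{"method": "servo_tool", "body": {
  "deltas": [
    [1,0,0,0.7,0,0,0],
    [1,0,0,0.5,0,0,0],
    [1,0,0,0,0,0,0],
    [1,0,0,0,0,0,0]
  ]
}}

```text
t: 19.68
eef_pos: [0.499, 0.0069, 0.069]
ee_rot: [-3.141, -0.001, -0.321]
force: [-5.7, 1.5, 23.0]
width: 0.0117
gripper_force: 50.0
```

{"method": "servo_tool", "body": {
  "deltas": [
    [1,0,0,0,0,0,0],
    [1,0,0,0,0,0,0],
    [1,0,0,0,0,0,0],
    [1,0,0,0,0,0,0],
    [1,0,0,0,0,0,0],
    [1,0,0,0,0,0,0]
  ]
}}

```text
t: 20.18
eef_pos: [0.499, 0.0069, 0.069]
ee_rot: [-3.141, -0.001, -0.322]
force: [-6.9, 0.1, 23.0]
width: 0.0117
gripper_force: 50.0
```

Run:
```python
from h import *
go(.499,.0073,.0696,-18.5);print(arm.get_state()["moment"])
s=arm.grab_frame("side");save(s,'e1.png',(245,140,345,215),7.5)
```

```text
t 20.18 pos [0.499  0.0069 0.069 ] yaw -18.4 q6 0.84 F [-6.9  0.1 23. ] w 0.0117 | turn 0.1 total [-0.1 -0.4 -0.6] row [-0.1  -0.36 -0.58] rows>= 1
[ 0.11625048  2.71421779 -0.00662119]
```

View pics/e1.png

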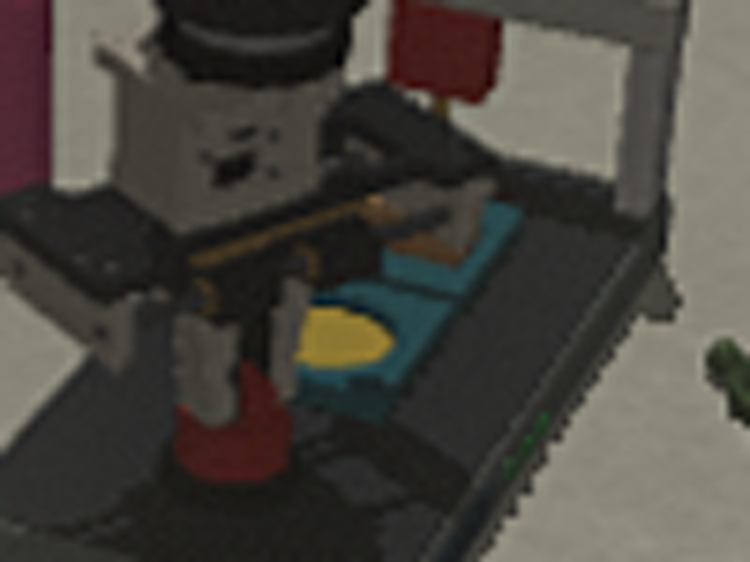

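Crop view: the knob's skirt at (233,450) sits just above the boss, and the block is still in its nest at (435,245). The force is steady at 23 N at the expected depth, so the plunger is on its stop.

```bash
python3 -c "
from station import arm
print(arm.job_done())"
```

```text
the job is handed in; nothing more can be done
None
```

The job is handed in: the block lies flat and released in the rectangular nest, and the knob, turned to match the flat, is gripped and held fully down on the D-shaft at about 23 N; its depth fits the stop to within 0.6 mm.

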